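Walk the jar crate round to the stop rail

TASK

The heavy crate of jars stands askew on the bench: with the fingertips, walk it round by slow pushes on the outside near its corners, one corner and then another and never in the middle of a long side where the slats are thin, until a long side lies flat along the stop rail with no part sticking out past the rail's ends. Get it roughly square before it meets the rail, so that no corner digs in while the crate is still well askew. Do not pinch, lift or tip the crate or reach in over its rim, and leave the loose jar and the bottles where they stand.

Things in the scene. Friction and masses are not known exactly. Their poses are not given: they have to be found in the camera images.
- crate: Open wooden crate, six small white-lidded jars wedged in it (all moves as one), 1.4-2.1 kg. 176 mm long (own y), 124 mm wide (own x), rim 58 mm high, lids to 76 mm. Long sides (own +x, -x): thin slats; ends: boards. Origin: centre of underside. Either long side may go to the rail. Drags at 7-14 N, stops when the push stops; a push near a corner turns it about a point some 40 mm beyond its centre.
- rail: Stop rail: dark wooden batten bolted to the bench beyond the crate, 320 mm long (own y), 40 mm deep (own x), 45 mm high. Origin: centre of underside; own +x points away from the robot. The crate goes to its -x face, 20 mm from the origin; a crate lying flat there has its centre 82 mm from the rail's origin along the rail's x.
- jar: Loose filled jar with white lid, 72 mm diameter, 110 mm high, standing to the left or right of the work. Origin: centre of its underside. Leave alone.
- sauce_bottle: Loose bottle of red sauce with white cap, 62 mm diameter, 182 mm high, standing to the left or right of the work. Origin: centre of its underside. Leave alone.
- wine_bottle: Loose dark green bottle, 74 mm diameter, 225 mm high, standing to the left or right of the work. Origin: centre of its underside. Leave alone.

How it is judged (in metres and radians):
At the end, for the whole second after the job is handed in: The crate stands flat on the bench, at rest, a long side within 0.05 rad of parallel to the rail and its middle within 5 mm of touching it, its centre within 75 mm of the rail's middle so that neither end sticks out past the rail by more than 3 mm (angle between the y axis of crate and the y axis of rail, either way round below 0.05 rad and x of crate in the frame of rail between -0.087 and -0.07 m and y of crate in the frame of rail between -0.075 and 0.075 m and height (world z) of crate below 0.004 m and angle between crate's own z axis and vertical below 0.03 rad and linear speed of crate below 0.01 m/s).
It fails at once if The crate is lifted or tipped (up over 10 mm or tilted over 0.12 rad), or the hand reaches in over its rim as if to pinch it (grasp point inside its outline, under 85 mm up) (height (world z) of crate above 0.01 m or angle between crate's own z axis and vertical above 0.12 rad or (x of the grasp point in the frame of crate between -0.062 and 0.062 m and y of the grasp point in the frame of crate between -0.088 and 0.088 m and z of the grasp point in the frame of crate below 0.085 m)).
It fails at once if A corner digs into the rail: crate presses on it with over 3 N while more than 0.25 rad askew (contact force between crate and rail above 3 N and angle between the y axis of crate and the y axis of rail, either way round above 0.25 rad).
It fails at once if The fingers push (over 3 N) with the hand within 30 mm of the middle of the crate's length: pushes belong near the corners (contact force between the fingers and crate above 3 N and y of the grasp point in the frame of crate between -0.03 and 0.03 m).
It fails at once if The crate is shoved faster than 0.25 m/s (linear speed of crate above 0.25 m/s).
It fails at once if The jar or a bottle is moved over 10 mm or tilted over 0.2 rad (distance of any of jar, sauce_bottle, wine_bottle from where it was at the start of the episode above 0.01 m or angle between any of jar, sauce_bottle, wine_bottle's own z axis and vertical above 0.2 rad).
It also fails if it takes over 72 s, if anything falls off the work surface, if the arm or the gripper's body presses on something with over 40 N, if the wrist force passes 120 N, or if a joint passes its speed limit or range.

ROBOT

A 6-joint arm with a two-finger parallel gripper is mounted at the origin on the work surface. World frame = base frame: x ahead of the robot, y to its left, z up, the work surface at z = 0. Lengths are in mm, angles in rad, forces in N, time in s.
With the tool pointing down it reaches from about 350 to 975 mm from the base axis. Payload 7.1 kg.
Tool frame: the origin (TCP) lies on the front face of the gripper's body, between the roots of the fingers; the fingertips stand 80 mm ahead of it and the grasp point (between the pads) lies 61 mm ahead of it; z points along the fingers, y is the line along which they close (so a half turn about z gives the same grasp; the last joint's range is limited). The gripper opens to 88 mm and grips with 3 to 60 N. Pads are 20 mm wide; open, the fingers measure 115 mm over their backs; the gripper's body (75 mm by 178 mm) begins 61 mm behind the grasp point.
Start: joints at [1.221, 0.423, 1.63, -0, 1.089, -0.019], TCP at [202.968, 591.109, 302.675] pointing down, gripper open.
Joint ranges: [-3, 3], [-0.9, 2.11], [0.09, 2.58], [-1.31, 4.45], [0.11, 2.69], [-2.54, 2.54]. Speed limits (rad/s): [2.39, 2.39, 3.01, 3.14, 3.14, 3.14].

INTERFACE

Orientations are given as a rotation vector (axis times angle).
In Python, from workcell import readout, vision, close_job gives the robot as it stands.
- The arm moves only by the tool servo_tool, never from a script. Its argument "plan" is a list that holds one entry, the list of rows, each a list of 7 numbers: the gripper command: -1 is fully open, 1 is shut, values between are in proportion, then the shift along the world's x, y, z in units of 40 mm (1.0 is 40 mm), then the turn, a rotation vector about the world's x, y, z in units of 5 degrees (1.0 is 5 degrees). A call has 1 to 5 rows; each row shifts and turns the commanded pose from where the row before left it; what a row does not reach is not made up. A row lasts 1/12 s, in which the tool goes at most 41.7 mm and 7.16 degrees, less where a joint would pass 70% of its speed; a pose out of reach is approached as far as the arm can. A call is refused whole if a number of a shift passes 1 or a number of a turn 1, either way. A call with a gripper value outside its range is refused whole. The fingers move at their own pace and stop on an object; the grip force is fixed at half the most. Time passes only in rows, so rows that do not move let the fingers close. It gives the time, the measured TCP pose, the force, the opening and the grip force at its end, in the units of the state.
- readout.get_obs(): the state, without advancing time (a new reading comes with each control period).
- vision.get_image(name): name is "scene" or "side" or "wrist"; returns the picture (420x560x3 uint8, red, green, blue); there is no depth.
- vision.camera_params(name): a dict with "fx", "fy", "cx", "cy" (pixels), "D" ([k1, k2, p1, p2, k3] as OpenCV has them; the pictures are not rectified), "rvec" (rotation vector, rad) and "tvec" (3), from world to camera coordinates, as OpenCV has them; the wrist camera has in their place "hand_eye" (4x4, takes a point from camera to tool coordinates, whose origin is the TCP and whose axes are the flange's). Camera axes: x right, y down, z forward; pixel columns grow to the right and rows downward; lengths in mm; the calibration is good to about 2 mm. A picture is of the moment at which its call begins: read the wrist's pose just before it. camera_params takes no time and is no camera call.
- close_job(): hands the job in; it is judged then, once.
The state is a dict: "t": time; "qpos": joint angles; "qvel": joint speeds; "joint_torque": joint torques, N m; "ee_pos": TCP position; "orientation": TCP orientation; "ft_force": force on the tool from outside, world axes, zero at the start; "moment": the same for the moment, N m; "width": finger opening in mm; "grasp_force": force on a finger pad.
Only numpy, scipy, OpenCV 4.12 (cv2) and the standard library are available. Lean on these libraries where they do the work, as an engineer would, in place of code of your own. Each camera call takes 0.05 s, during which the arm holds its last target. There are 200 camera calls.

## Working session

There is one attempt and no reset: what is moved stays moved. The work goes in short steps, Python scripts to look and compute and a tool call to move; the robot and the scene stay as the last step left them, time stands still between calls to the robot, and variables do not carry over. Pictures are saved under pics/ and viewed, at most 10 in all, crops included, and the job is handed in when it is done.

Besides the shell and the picture viewer there is one more tool, called after ">>>" as name([rows], argument=value, ...), one row to a line, values as JSON. servo_tool: Moves the arm, as the interface text tells. Its arguments: {"type":"object","properties":{"plan":{"type":"array"}},"required":["plan"]}

```bash
mkdir -p pics; ls; cat > h.py <<'E'
import numpy as np,cv2
from workcell import readout,vision
def snap(n,f):
    im=vision.get_image(n); cv2.imwrite('pics/'+f+'.png',cv2.cvtColor(im,cv2.COLOR_RGB2BGR)); return im
def ray(n,uv,z):
    p=vision.camera_params(n);K=np.array([[p['fx'],0,p['cx']],[0,p['fy'],p['cy']],[0,0,1.]])
    uv=np.array(uv,float).reshape(-1,1,2)
    q=cv2.undistortPoints(uv,K,np.array(p['D'],float)).reshape(-1,2)
    R=cv2.Rodrigues(np.array(p['rvec'],float))[0];t=np.array(p['tvec'],float).ravel()
    c=-R.T@t; d=np.c_[q,np.ones(len(q))]@R
    return c+d*((np.broadcast_to(z,len(q))-c[2])/d[:,2])[:,None]
def proj(n,P):
    p=vision.camera_params(n);K=np.array([[p['fx'],0,p['cx']],[0,p['fy'],p['cy']],[0,0,1.]])
    return cv2.projectPoints(np.array(P,float).reshape(-1,1,3),np.array(p['rvec'],float),np.array(p['tvec'],float),K,np.array(p['D'],float))[0].reshape(-1,2)
E
python3 - <<'E'
from h import *
snap('scene','a');snap('side','b');o=readout.get_obs();print(o)
for n in('scene','side'):
    print(vision.camera_params(n))
E
```

```text
pics
{'t': 0.1, 'qpos': array([ 1.22098168e+00,  4.23713373e-01,  1.63058941e+00,  1.16433487e-05,
        1.08858591e+00, -1.89932572e-02]), 'qvel': array([-7.09140562e-04, -1.54011635e-03, -5.13766573e-05, -3.51109571e-04,
        3.84889412e-04, -8.33257156e-04]), 'joint_torque': array([ 6.80032263e-04, -5.45616996e+01, -2.74325252e+01,  6.44647842e-02,
        1.87743612e-02, -7.44855629e-05]), 'ee_pos': array([202.85192905, 590.76402055, 302.02072578]), 'orientation': array([-5.17254064e-01, -3.09846605e+00,  1.99817168e-03]), 'ft_force': array([ 0.22877074, -1.13610101,  0.23506281]), 'moment': array([ 0.01605823,  0.02914038, -0.05395679]), 'grasp_force': 0.0, 'width': 88.11730476844048}
{'fx': 402.33385083820804, 'fy': 402.33385083820804, 'cx': 279.412868967448, 'cy': 207.42388374228634, 'D': array([-0.05116322,  0.        ,  0.        ,  0.        ,  0.        ]), 'rvec': array([ 2.06281974,  0.85145164, -0.44849399]), 'tvec': array([-467.17423947, -217.32386494, 1248.43575366])}
{'fx': 399.35512592226337, 'fy': 399.35512592226337, 'cx': 278.0064068029297, 'cy': 211.8892244931318, 'D': array([0.00877661, 0.        , 0.        , 0.        , 0.        ]), 'rvec': array([ 2.21655278, -0.74815574,  0.32982189]), 'tvec': array([-452.48496456,  288.51566767,  651.78013277])}
```

View pics/a.png

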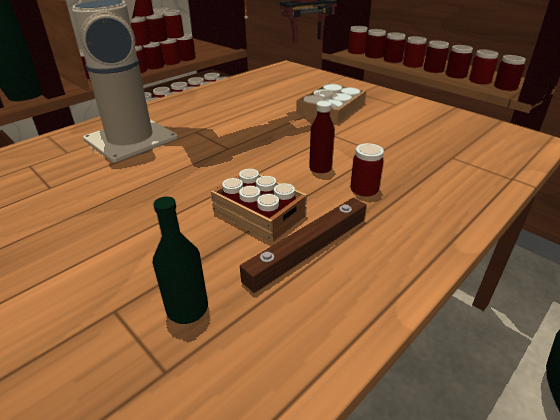

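View pics/b.png

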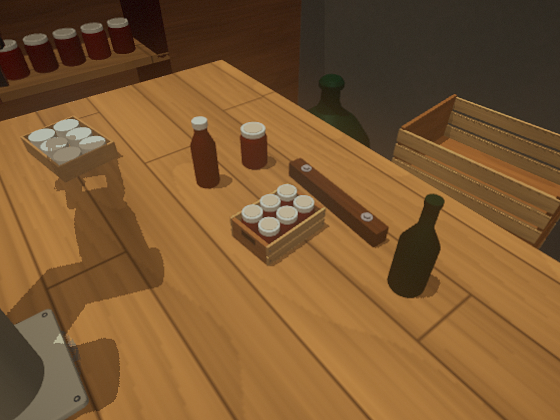

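The scene picture shows the crate at about (258,205), the rail from (245,275) to (362,212), the sauce bottle and jar on the far side, and the wine bottle near the camera. The side picture agrees. I'll enlarge both.

```bash
python3 - <<'E'
import cv2,numpy as np
a=cv2.imread('pics/a.png')[155:305,195:395];b=cv2.imread('pics/b.png')[150:300,210:410]
def g(i,x0,y0):
    i=cv2.resize(i,None,fx=4,fy=4,interpolation=cv2.INTER_CUBIC)
    for k in range(0,200,20):
        cv2.putText(i,str(x0+k),(k*4,10),0,.35,(255,255,0),1);cv2.line(i,(k*4,12),(k*4,18),(255,255,0),1)
        if k<150: cv2.putText(i,str(y0+k),(0,k*4+4),0,.35,(0,255,255),1);cv2.line(i,(24,k*4),(30,k*4),(0,255,255),1)
    return i
cv2.imwrite('pics/a2.png',g(a,195,155));cv2.imwrite('pics/b2.png',g(b,210,150))
E
```

```text
(no output)
```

View pics/a2.png

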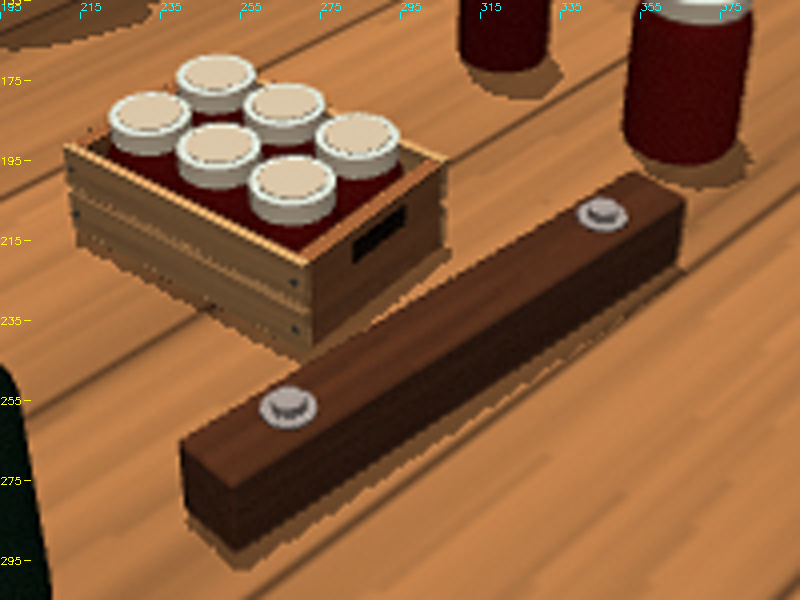

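View pics/b2.png

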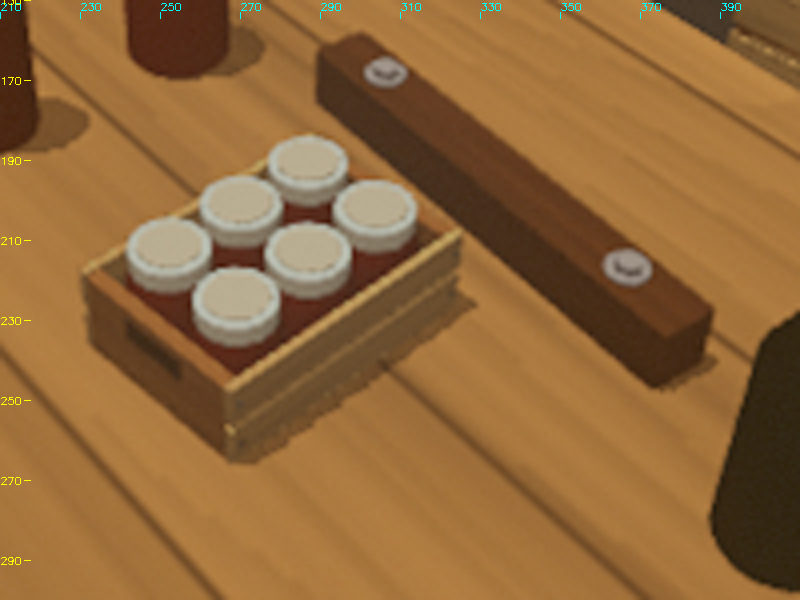

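```bash
python3 - <<'E'
from h import *
np.set_printoptions(precision=1,suppress=True)
print('crate sc',ray('scene',[(211.25,191.75),(272,221.25),(306.75,195)],58)[:,:2])
print('crate sd',ray('side',[(231,218),(267.5,246.75),(325,208)],58)[:,:2])
print('rail sc',ray('scene',[(240.5,265),(253,276.75),(366.25,205),(353.75,198)],45)[:,:2])
print('rail sd',ray('side',[(290,162.5),(300.5,158.25),(388,227),(377,233.75)],45)[:,:2])
# bottles base: center approx
print('jar,sauce,wine sc',ray('scene',[(366,192),(321,170),(187,318)],0)[:,:2])
print('jar,sauce,wine sd',ray('side',[(254,166),(207,185),(408,294)],0)[:,:2])
E
```

```text
crate sc [[504.9 -55.7]
 [677.9 -35.5]
 [664.8  82.4]]
crate sd [[487.2  60.6]
 [500.5 -55. ]
 [671.2 -38.7]]
rail sc [[ 717.4 -152.6]
 [ 755.1 -156.3]
 [ 769.8  158.1]
 [ 734.4  160.9]]
rail sd [[ 728.3  157.3]
 [ 762.2  155.5]
 [ 748.8 -156.6]
 [ 714.6 -156.2]]
jar,sauce,wine sc [[ 703.9  259.5]
 [ 555.6  263.3]
 [ 713.4 -272.7]]
jar,sauce,wine sd [[ 678.8  253. ]
 [ 533.6  258.5]
 [ 677.7 -281.3]]
```

>>> servo_tool([
  [[1, 0.5, -0.81, 0, 0, 0, -0.87], [1, 0.5, -0.81, 0, 0, 0, -0.87], [1, 0.5, -0.81, 0, 0, 0, -0.87], [1, 0.5, -0.81, 0, 0, 0, -0.87], [1, 0.5, -0.81, 0, 0, 0, -0.87]],
])

```text
t: 0.52
ee_pos: [303.3, 427.4, 302.3]
orientation: [-1.097, -2.944, 0.001]
ft_force: [0.6, 0.3, -0.4]
width: 58.1
grasp_force: 0.0
```

>>> servo_tool([
  [[1, 0.5, -0.81, 0, 0, 0, -0.87], [1, 0.5, -0.81, 0, 0, 0, -0.87], [1, 0.5, -0.81, 0, 0, 0, -0.87], [1, 0.5, -0.81, 0, 0, 0, -0.87], [1, 0.5, -0.81, 0, 0, 0, -0.87]],
])

```text
t: 0.93
ee_pos: [403.4, 265.3, 302.6]
orientation: [-1.633, -2.683, 0.0]
ft_force: [0.1, 0.3, 0.9]
width: 24.9
grasp_force: 0.0
```

>>> servo_tool([
  [[1, 0.5, -0.81, 0, 0, 0, -0.87], [1, 0.5, -0.81, 0, 0, 0, -0.87], [1, 0.5, -0.81, 0, 0, 0, -0.87], [1, 0.5, -0.81, 0, 0, 0, -0.87], [1, 0.5, -0.81, 0, 0, 0, -0.87]],
])

```text
t: 1.35
ee_pos: [503.4, 103.2, 302.6]
orientation: [-2.111, -2.327, 0.0]
ft_force: [0.0, 0.1, -0.3]
width: 0.6
grasp_force: 0.0
```

>>> servo_tool([
  [[1, 0, 0, -0.9, 0, 0, 0], [1, 0, 0, -0.9, 0, 0, 0], [1, 0, 0, -0.9, 0, 0, 0], [1, 0, 0, -0.9, 0, 0, 0], [1, 0, 0, -0.8, 0, 0, 0]],
])

```text
t: 1.77
ee_pos: [502.3, 104.7, 124.6]
orientation: [-2.106, -2.33, 0.001]
ft_force: [-0.5, -0.1, -1.0]
width: 0.3
grasp_force: 0.0
```

>>> servo_tool([
  [[1, 0, 0, -0.5, 0, 0, 0], [1, 0, 0, -0.3, 0, 0, 0], [1, 0, -0.1, 0, 0, 0, 0], [1, 0, -0.1, 0, 0, 0, 0], [1, 0, -0.1, 0, 0, 0, 0]],
])

```text
t: 2.18
ee_pos: [503.7, 92.9, 95.8]
orientation: [2.105, 2.33, 0.002]
ft_force: [-0.2, 0.2, 0.1]
width: -0.1
grasp_force: 0.0
```

>>> servo_tool([
  [[1, 0, -0.1, 0, 0, 0, 0], [1, 0, -0.1, 0, 0, 0, 0], [1, 0, -0.1, 0, 0, 0, 0]],
])

```text
t: 2.43
ee_pos: [503.5, 80.8, 95.8]
orientation: [2.106, 2.33, 0.003]
ft_force: [-3.9, 12.5, 8.6]
width: 0.6
grasp_force: 6.4
```

>>> servo_tool([
  [[1, -0.05, -0.13, 0, 0, 0, 0.5], [1, -0.05, -0.13, 0, 0, 0, 0.5], [1, -0.05, -0.13, 0, 0, 0, 0.5], [1, -0.05, -0.13, 0, 0, 0, 0.5], [1, -0.05, -0.13, 0, 0, 0, 0.5]],
])

```text
t: 2.85
ee_pos: [493.6, 55.5, 95.8]
orientation: [1.837, 2.547, 0.004]
ft_force: [-0.2, 7.6, 4.9]
width: 0.1
grasp_force: 3.8
```

>>> servo_tool([
  [[1, -0.03, -0.14, 0, 0, 0, 0.5], [1, -0.03, -0.14, 0, 0, 0, 0.5], [1, -0.03, -0.14, 0, 0, 0, 0.5], [1, -0.03, -0.14, 0, 0, 0, 0.5], [1, -0.03, -0.14, 0, 0, 0, 0.5]],
])

```text
t: 3.27
ee_pos: [487.2, 27.4, 95.7]
orientation: [1.549, 2.732, 0.002]
ft_force: [-0.9, 6.6, 4.2]
width: 0.4
grasp_force: 3.4
```

```bash
cat >> h.py <<'E'
def big(n,f,x0,y0):
    i=cv2.cvtColor(vision.get_image(n),cv2.COLOR_RGB2BGR)[y0:y0+150,x0:x0+200]
    i=cv2.resize(i,None,fx=4,fy=4,interpolation=cv2.INTER_CUBIC)
    for k in range(0,200,20):
        cv2.putText(i,str(x0+k),(k*4,10),0,.35,(255,255,0),1)
        if k<150: cv2.putText(i,str(y0+k),(0,k*4+4),0,.35,(0,255,255),1)
    cv2.imwrite('pics/'+f+'.png',i)
E
python3 -c "
from h import *
big('side','c',195,130)"
```

```text
(no output)
```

View pics/c.png

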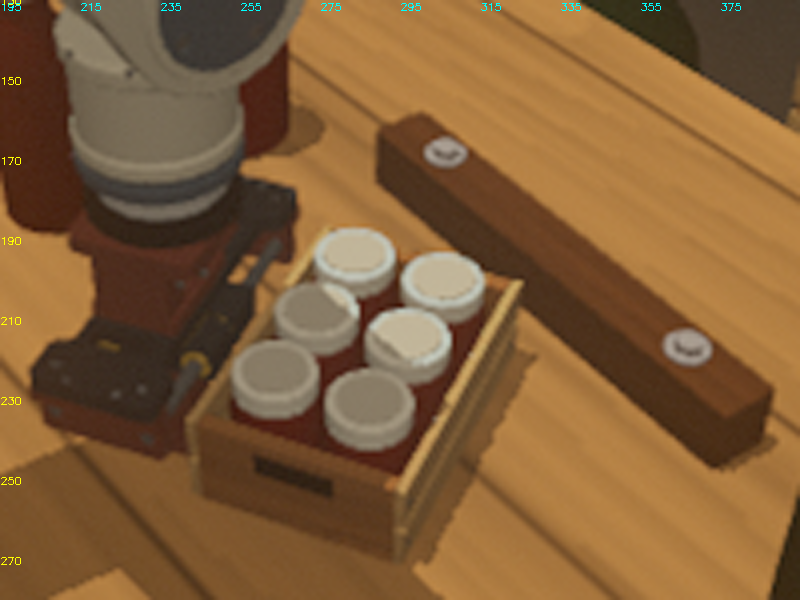

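The crate has turned well. Rim corners are at (242.5,235), (294.5,253) and (325.5,200.75), and the rail is clear.

```bash
cat >> h.py <<'E'
def pose(n,D,A,B):
    p=ray(n,[D,A,B],58)[:,:2]; 
    a=np.degrees(np.arctan2(*(p[2]-p[1])[::-1])); b=np.degrees(np.arctan2(*(p[0]-p[1])[::-1]))-90
    t=np.radians((2*a+b)/3); x=np.array([np.sin(t),-np.cos(t)]);y=np.array([np.cos(t),np.sin(t)])
    c=np.mean([p[0]+62*x+88*y,p[1]-62*x+88*y,p[2]-62*x-88*y],0)
    h=readout.get_obs()['ee_pos'][:2]-c
    print('p',p.round(1).tolist(),'ang',a.round(1),b.round(1),'c',c.round(1),'hand own',(h@x).round(1),(h@y).round(1))
E
python3 -c "
from h import *
pose('side',(231,218),(267.5,246.75),(325,208))
pose('side',(242.5,235),(294.5,253),(325.5,200.75))"
```

```text
p [[487.2, 60.6], [500.5, -55.0], [671.2, -38.7]] ang 5.4 6.6 c [580.   12.5] hand own -23.4 -91.2
p [[478.6, 2.9], [533.2, -100.9], [688.6, -21.2]] ang 27.1 27.8 c [583.4  -7.9] hand own -74.9 -69.8
```

>>> servo_tool([
  [[1, 0, -0.15, 0, 0, 0, 0.45], [1, 0, -0.15, 0, 0, 0, 0.45], [1, 0.01, -0.15, 0, 0, 0, 0.45], [1, 0.02, -0.15, 0, 0, 0, 0.45], [1, 0.02, -0.15, 0, 0, 0, 0.45]],
])

```text
t: 3.73
ee_pos: [487.7, -2.6, 95.2]
orientation: [-1.275, -2.869, 0.0]
ft_force: [-4.8, 6.9, 6.5]
width: 0.7
grasp_force: 4.2
```

>>> servo_tool([
  [[1, 0.03, -0.15, 0, 0, 0, 0.45], [1, 0.03, -0.15, 0, 0, 0, 0.45], [1, 0.04, -0.15, 0, 0, 0, 0.45], [1, 0.04, -0.15, 0, 0, 0, 0.45], [1, 0.05, -0.14, 0, 0, 0, 0.45]],
])

```text
t: 4.15
ee_pos: [494.7, -32.2, 95.0]
orientation: [-0.987, -2.978, 0.0]
ft_force: [-7.0, 6.8, 6.4]
width: 0.5
grasp_force: 4.5
```

>>> servo_tool([
  [[1, 0.06, -0.14, 0, 0, 0, 0.45], [1, 0.06, -0.14, 0, 0, 0, 0.45], [1, 0.065, -0.135, 0, 0, 0, 0.45], [1, 0.07, -0.135, 0, 0, 0, 0.45], [1, 0.07, -0.13, 0, 0, 0, 0.45]],
])

```text
t: 4.57
ee_pos: [507.3, -59.4, 94.8]
orientation: [-0.69, -3.06, -0.0]
ft_force: [-6.9, 5.7, 5.7]
width: 0.7
grasp_force: 4.2
```

```bash
python3 -c "
from h import *
big('side','d',225,130)"
```

```text
(no output)
```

View pics/d.png

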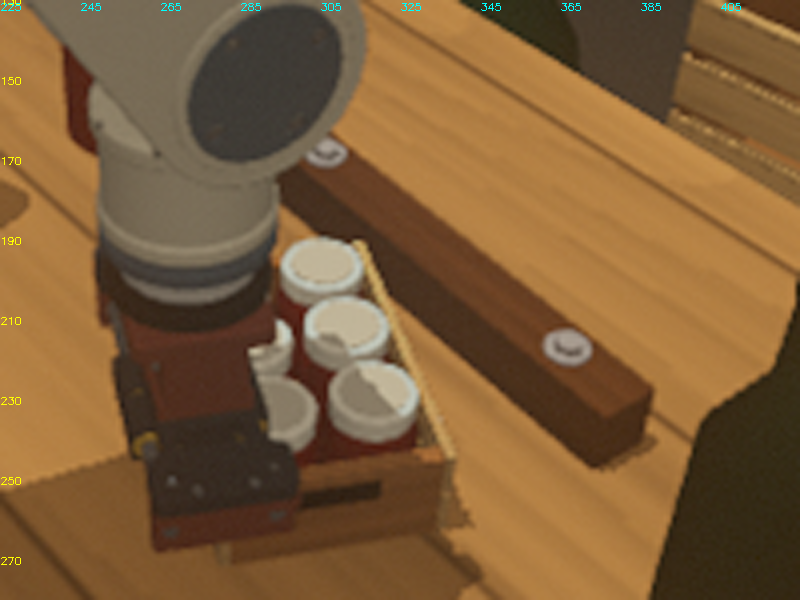

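The crate is about 60° round. Rim corners are at (337,244.5) and (315,191), the bottom near corner is at (280,270.5), and the rail is still clear.

```bash
cat >> h.py <<'E'
def pose2(n,A,B):
    p=ray(n,[A,B],58)[:,:2]; t=np.arctan2(*(p[1]-p[0])[::-1]); x=np.array([np.sin(t),-np.cos(t)]);y=np.array([np.cos(t),np.sin(t)])
    c=p.mean(0)-62*x; h=readout.get_obs()['ee_pos'][:2]-c
    print('p',p.round(1).tolist(),np.linalg.norm(p[1]-p[0]),'ang',np.degrees(t).round(1),'c',c.round(1),'hand own',(h@x).round(1),(h@y).round(1))
E
python3 -c "
from h import *
pose2('side',(337,244.5),(315,191));print(ray('side',[(280,270.5)],0))"
```

```text
p [[616.1, -135.2], [692.5, 19.4]] 172.43446970886558 ang 63.7 c [598.7 -30.4] hand own -68.1 -66.9
[[512.25388572 -81.43758391   0.        ]]
```

>>> servo_tool([
  [[1, 0.08, -0.12, 0, 0, 0, 0.5], [1, 0.085, -0.12, 0, 0, 0, 0.5], [1, 0.09, -0.115, 0, 0, 0, 0.5], [1, 0.095, -0.11, 0, 0, 0, 0.5], [1, 0.1, -0.11, 0, 0, 0, 0.5]],
])

```text
t: 5.03
ee_pos: [524.8, -82.4, 94.6]
orientation: [-0.352, -3.116, -0.001]
ft_force: [-8.4, 3.5, 6.5]
width: 0.4
grasp_force: 4.5
```

>>> servo_tool([
  [[1, 0.11, -0.1, 0, 0, 0, 0.5], [1, 0.11, -0.1, 0, 0, 0, 0.5], [1, 0.115, -0.095, 0, 0, 0, 0.5], [1, 0.115, -0.09, 0, 0, 0, 0.45], [1, 0.12, -0.085, 0, 0, 0, 0.4]],
])

```text
t: 5.45
ee_pos: [547.7, -101.4, 94.7]
orientation: [-0.032, -3.135, -0.002]
ft_force: [-9.2, 1.1, 6.2]
width: 0.5
grasp_force: 4.4
```

```bash
python3 -c "
from h import *
big('side','e',245,150)"
```

```text
(no output)
```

View pics/e.png

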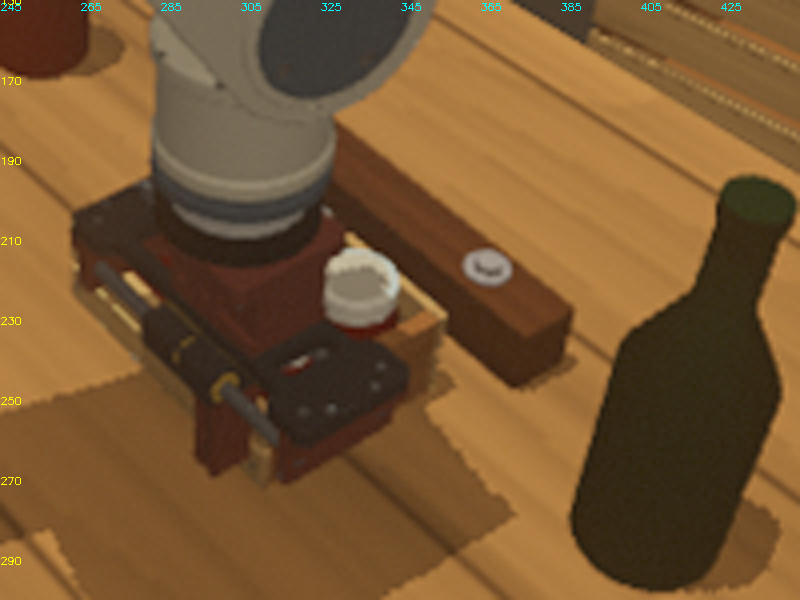

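Rim corner A is at (356.5,230), and the rail-side rim edge runs up to (332.5,208). The crate is now nearly square and still clear of the rail.

```bash
python3 -c "
from h import *
p=ray('side',[(356.5,230),(332.5,208)],58)[:,:2];print(p,np.degrees(np.arctan2(*(p[1]-p[0])[::-1])))
print(ray('side',[(263.75,222.5),(312,271.75)],0))"
```

```text
[[ 677.31689584 -129.90705658]
 [ 684.45809515  -48.83321794]] 84.96622681592606
[[ 569.30720086   55.41354973    0.        ]
 [ 563.21007762 -124.35070609    0.        ]]
```

>>> servo_tool([
  [[1, 0.125, -0.075, 0, 0, 0, 0.4], [1, 0.125, -0.07, 0, 0, 0, 0.4], [1, 0.125, -0.065, 0, 0, 0, 0.4], [1, 0.13, -0.06, 0, 0, 0, 0.4], [1, -0.4, 0, 0, 0, 0, 0]],
])

```text
t: 5.92
ee_pos: [557.1, -113.2, 95.4]
orientation: [-0.188, 3.132, -0.002]
ft_force: [1.3, -0.2, 0.5]
width: 0.3
grasp_force: 0.0
```

>>> servo_tool([
  [[1, -0.6, 0, 0, 0, 0, 0], [1, 0, 0.8, 0, 0, 0, -0.4], [1, 0, 0.8, 0, 0, 0, -0.4], [1, 0, 0.8, 0, 0, 0, -0.4], [1, 0, 0.9, 0, 0, 0, -0.4]],
])

```text
t: 6.33
ee_pos: [530.6, 20.1, 95.2]
orientation: [0.04, 3.14, -0.0]
ft_force: [-0.0, -0.1, -0.6]
width: 0.9
grasp_force: 0.0
```

```bash
python3 -c "
from h import *
big('scene','f',190,130)"
```

```text
(no output)
```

View pics/f.png

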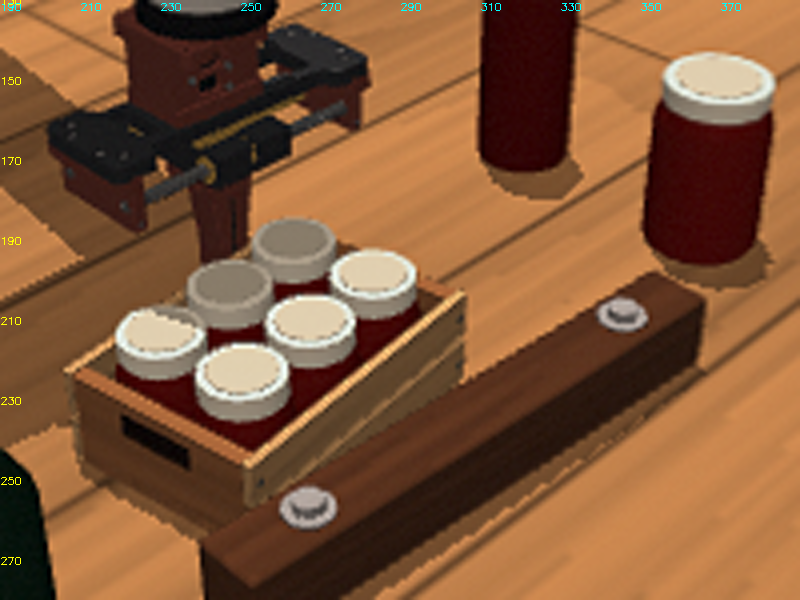

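The crate is free of the hand. Rim corners are at (207,222.75), (252.5,245.75) and (306.75,203.5).

```bash
python3 -c "
from h import *
pose('scene',(207,222.75),(252.5,245.75),(306.75,203.5))"
```

```text
p [[588.9, -129.6], [705.3, -112.1], [686.3, 58.5]] ang 96.4 -261.4 c [695.2 -53.5] hand own -8.5 -182.4
```

>>> servo_tool([
  [[1, 0.2, 0, 0, 0, 0, 0], [1, 0.2, 0, 0, 0, 0, 0], [1, 0.12, 0, 0, 0, 0, 0], [1, 0.12, 0, 0, 0, 0, 0], [1, 0.12, 0, 0, 0, 0, 0]],
])

```text
t: 6.8
ee_pos: [558.1, 18.6, 94.0]
orientation: [-0.036, -3.133, -0.001]
ft_force: [-11.9, 5.8, 6.7]
width: 0.5
grasp_force: 5.5
```

>>> servo_tool([
  [[1, 0.12, 0, 0, 0, 0, -0.3], [1, 0.12, 0, 0, 0, 0, -0.3], [1, 0.12, 0, 0, 0, 0, -0.3], [1, 0.12, 0, 0, 0, 0, -0.3], [1, 0.12, 0, 0, 0, 0, -0.3]],
])

```text
t: 7.22
ee_pos: [582.6, 18.7, 93.9]
orientation: [-0.243, -3.125, -0.0]
ft_force: [-9.5, 5.3, 4.2]
width: -0.1
grasp_force: 5.0
```

```bash
python3 -c "
from h import *
big('scene','g',190,130)"
```

```text
(no output)
```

View pics/g.png

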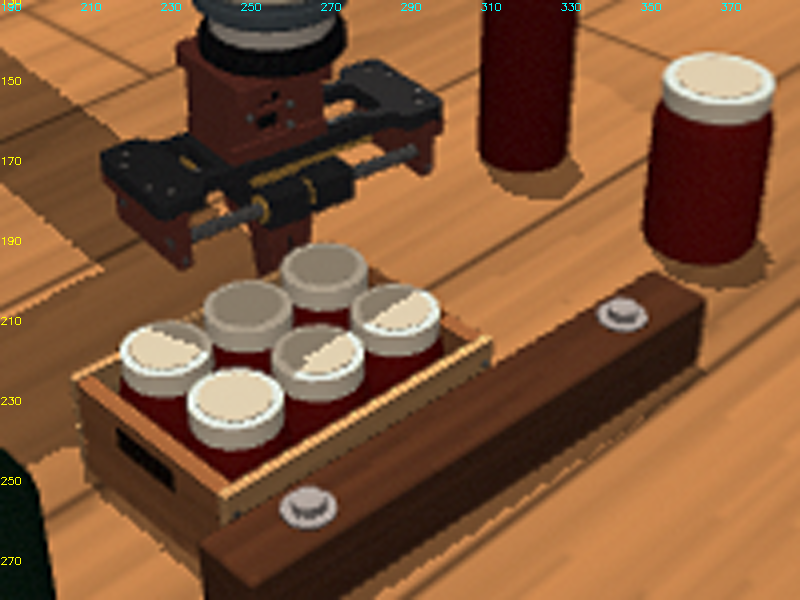

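The crate is nearly parallel to the rail. Rim corners are at (245.5,254) and (312.75,215.5), with a small gap left.

```bash
python3 -c "
from h import *
pose2('scene',(245.5,254),(312.75,215.5));print(ray('scene',[(208.75,224.5)],58))"
```

```text
p [[713.1, -136.0], [723.2, 35.6]] 171.88396279079993 ang 86.6 c [656.3 -46.6] hand own -76.0 60.8
[[ 596.01167163 -130.60052347   58.        ]]
```

>>> servo_tool([
  [[1, 0.08, 0, 0, 0, 0, 0], [1, 0.06, 0, 0, 0, 0, 0], [1, 0, 0, 0, 0, 0, 0]],
])

```text
t: 7.52
ee_pos: [585.1, 18.4, 93.6]
orientation: [-0.24, -3.118, 0.001]
ft_force: [-20.1, 4.6, 14.4]
width: 0.5
grasp_force: 10.2
```

>>> servo_tool([
  [[1, -0.4, 0, 0, 0, 0, 0.5], [1, -0.5, 0, 0, 0, 0, 0.5], [1, 0, -0.8, 0, 0, 0, 0], [1, 0, -0.8, 0, 0, 0, 0], [1, 0, -0.8, 0, 0, 0, 0]],
])

```text
t: 7.93
ee_pos: [555.0, -78.8, 94.9]
orientation: [0.102, 3.139, -0.0]
ft_force: [0.5, 0.4, -0.7]
width: 0.4
grasp_force: 0.0
```

>>> servo_tool([
  [[1, 0, -0.65, 0, 0, 0, 0], [1, 0.2, 0, 0, 0, 0, 0], [1, 0.2, 0, 0, 0, 0, 0], [1, 0.1, 0, 0, 0, 0, 0], [1, 0.1, 0, 0, 0, 0, 0]],
])

```text
t: 8.35
ee_pos: [579.2, -102.2, 94.7]
orientation: [-0.101, -3.14, 0.0]
ft_force: [-16.7, -6.8, 11.2]
width: 0.8
grasp_force: 8.9
```

>>> servo_tool([
  [[1, 0.05, 0, 0, 0, 0, 0], [1, 0.05, 0, 0, 0, 0, 0], [1, 0, 0, 0, 0, 0, 0]],
])

```text
t: 8.6
ee_pos: [579.6, -101.3, 93.9]
orientation: [-0.098, -3.132, -0.001]
ft_force: [-10.8, -4.4, 5.7]
width: 0.5
grasp_force: 5.2
```

```bash
python3 -c "
from h import *
big('scene','h',190,130)"
```

```text
(no output)
```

View pics/h.png

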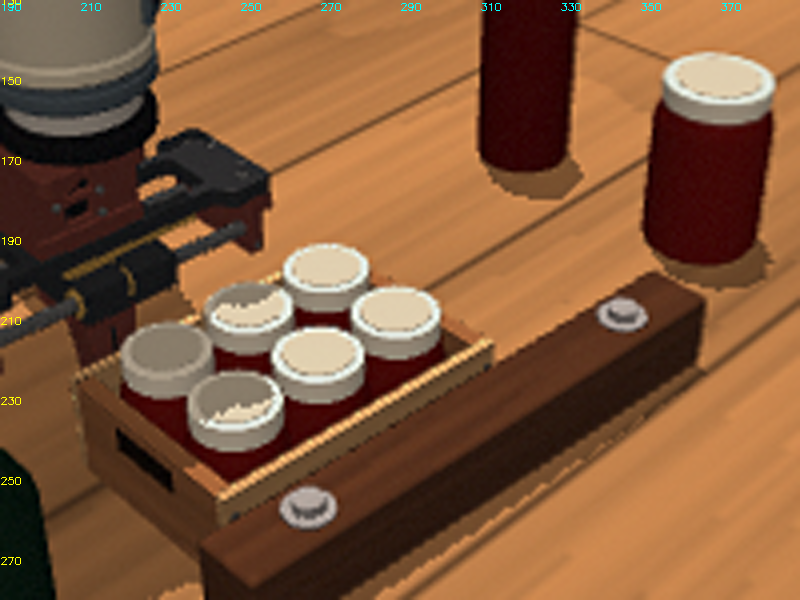

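The gap at the near end (rim corner at (219,498) in the crop) is essentially unchanged, so I'll push that end further.

>>> servo_tool([
  [[1, 0.08, 0, 0, 0, 0, 0], [1, 0.08, 0, 0, 0, 0, 0], [1, 0.08, 0, 0, 0, 0, 0]],
])

```text
t: 8.9
ee_pos: [580.9, -100.5, 92.7]
orientation: [-0.096, -3.112, -0.003]
ft_force: [-48.3, -7.2, 36.8]
width: 0.4
grasp_force: 24.2
```

>>> servo_tool([
  [[1, 0.06, 0, 0, 0, 0, 0], [1, 0.06, 0, 0, 0, 0, 0]],
])

```text
t: 9.07
ee_pos: [581.3, -100.4, 92.5]
orientation: [-0.096, -3.102, -0.004]
ft_force: [-62.3, -7.6, 48.5]
width: 0.2
grasp_force: 31.3
```

>>> servo_tool([
  [[1, -0.5, 0, 0, 0, 0, 0], [1, -0.5, 0, 0, 0, 0, 0], [1, 0, 0.8, 0, 0, 0, 0], [1, 0, 0.8, 0, 0, 0, 0], [1, 0, 0.8, 0, 0, 0, 0]],
])

```text
t: 9.48
ee_pos: [556.7, -4.7, 94.8]
orientation: [-0.102, -3.14, -0.0]
ft_force: [0.4, -0.1, -0.3]
width: 0.3
grasp_force: 0.0
```

>>> servo_tool([
  [[1, 0, 0.6, 0, 0, 0, 0], [1, 0.2, 0, 0, 0, 0, 0], [1, 0.2, 0, 0, 0, 0, 0], [1, 0.2, 0, 0, 0, 0, 0], [1, 0.12, 0, 0, 0, 0, 0]],
])

```text
t: 9.9
ee_pos: [585.3, 17.5, 94.5]
orientation: [-0.102, -3.136, -0.0]
ft_force: [-14.5, 2.4, 8.8]
width: 0.4
grasp_force: 6.6
```

>>> servo_tool([
  [[1, 0.08, 0, 0, 0, 0, 0], [1, 0.08, 0, 0, 0, 0, 0], [1, 0, 0, 0, 0, 0, 0]],
])

```text
t: 10.15
ee_pos: [585.8, 17.1, 93.3]
orientation: [-0.103, -3.123, 0.0]
ft_force: [-22.7, 4.1, 15.5]
width: 0.9
grasp_force: 11.2
```

>>> servo_tool([
  [[1, -0.4, 0, 0, 0, 0, 0], [1, -0.5, 0, 0, 0, 0, 0], [1, -0.5, 0, 0, 0, 0, 0], [1, -0.3, 0, 0.5, 0, 0, 0], [1, 0, 0, 0, 0, 0, 0]],
])

```text
t: 10.57
ee_pos: [522.9, 16.7, 116.0]
orientation: [-0.104, -3.139, 0.0]
ft_force: [1.0, 0.6, -0.5]
width: 0.6
grasp_force: 0.0
```

```bash
python3 - <<'E'
from workcell import close_job
print(close_job())
E
```

```text
the job is handed in; nothing more can be done
None
```

I turned the crate with pushes near its corners, laid a long side along the rail about 50 mm off the rail's middle, and handed the job in at about 10.6 s; it gave no verdict, and I judged the final fit from firm contact at both ends, not a last picture.

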